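# Find the stamped gift crate and push it to the dispatch line

## Robot

A 7-joint arm with a two-finger parallel gripper is mounted at the origin on the work surface. World frame = base frame: x ahead of the robot, y to its left, z up, the work surface at z = 0. Lengths are in m, angles in rad, forces in N, time in s.
With the tool pointing down it reaches from about 0.4 to 0.875 m from the base axis. Payload 19.3 kg.
Tool frame: the origin (TCP) lies midway between the tips of the shut fingers; the grasp point (between the pads) lies 19 mm behind it (manip.grasp_offset is the distance from the TCP to the grasp point, in m); y points along the fingers, z is the direction in which the jaws open and shut, and the axes are right-handed (so a half turn about y gives the same grasp; the last joint's range is limited). The gripper opens to 85 mm and grips with 20 to 120 N. Pads are 22 mm wide; open, the fingers measure 114 mm over their backs; the gripper's body (76 mm by 85 mm) begins 54 mm behind the grasp point. The pads swing forward as they close: fully open they stand 13 mm farther back than shut.
Start: joints at [1.22, 0.521, -0.036, 1.599, 0.021, 1.021, -0.113], TCP at [0.173, -0.601, 0.231] pointing down, gripper open.
Joint ranges: [-2.91, 2.91], [-0.3, 2.13], [-1.5, 1.42], [0.17, 2.43], [-1.26, 4.41], [0.16, 1.93], [-2.52, 2.52]. Speed limits (rad/s): [1.89, 1.89, 2.39, 2.39, 3.01, 3.01, 3.01].

## Interface

Orientations are given as a unit quaternion [w, x, y, z].
In Python, from workcell import manip, imaging, models gives the robot as it stands.
- The arm moves only by the tool drive_tool, never from a script. Its argument "increments" is a list of rows, each a list of 5 numbers: the opening, from -1 (shut) to 1 (fully open), then the shift along the tool's x, y, z normalised to -1 to 1, where 1 is 0.04 m, then the turn about the tool's y normalised to -1 to 1, where 1 is 5 degrees. In form: [[fingers, x, y, z, yaw], ...]. A call has 1 to 12 rows; each row shifts and turns the commanded pose from where the row before left it, along the tool's axes as they then stand; what a row does not reach is not made up. A row lasts 1/12 s, in which the tool goes at most 41.7 mm and 7.16 degrees, less where a joint would pass 70% of its speed; a pose out of reach is approached as far as the arm can. A call with a number of a shift or a turn outside -1 to 1 is refused whole. A call with a gripper value outside its range is refused whole. The fingers move at their own pace and stop on an object; the grip force is fixed at half the most. Time passes only in rows, so rows that do not move let the fingers close. It gives the time, the measured TCP pose, the force and the opening at its end, in the units of the state.
- manip.observe(): the state, without advancing time (a new reading comes with each control period).
- imaging.read_camera(name): name is "scene" or "top" or "wrist"; returns a dict with "frame" (384x512x3 uint8, red, green, blue), "camera_matrix" (3x3 intrinsics, pixels), "position" and "orientation" of the camera in the world; the wrist camera has in their place "tool_from_camera" (4x4, takes a point from camera to tool coordinates, whose origin is the TCP and whose axes are the tool frame's). Camera axes: x right, y down, z forward; pixel columns grow to the right and rows downward; lengths in m; the calibration is good to about 2 mm. The wrist camera is an equidistant fisheye: a pixel r from the principal point sees the ray r / f radians off the axis. A picture is of the moment at which its call begins: read the wrist's pose just before it. There is no depth.
- manip.finish_job(): hands the job in, once; it reports no verdict.
Trained networks look in a picture, given as the dict that the camera call returned (one of the last four; its "shot" number tells which), for a name from the list of things; names that differ only in an ending like _2 or _b are one class to them, and where a whole thing is asked for, a point or a joint stands for the part that bears it (a point fixed in the world has none). Each returns a list of dicts, best first, with "score" (0 to 1); they miss things now and then, are a little off and sometimes report something else, mostly with a low value. They report only what shows in the picture. A call takes as long as a camera call. They do not tell look-alikes from the thing itself.
- models.boxes_of(target, picture): "at" ([x, y, z] in m, in world coordinates, good to about 4 mm: the middle of the surface that is visible of it).
- models.cut_out(target, picture): "mask" (384x512 bool, what is visible of it).
The state is a dict: "clock": time; "joint_positions": joint angles; "qd": joint speeds; "tau": joint torques, N m; "tool_pos": TCP position; "orientation": TCP orientation; "ft_force": force on the tool from outside, world axes, zero at the start; "ft_torque": the same for the moment, N m; "grip_width": finger opening in m.
Only numpy, scipy, OpenCV 4.12 (cv2) and the standard library are available. Lean on these libraries where they do the work, as an engineer would, in place of code of your own. Each camera call takes 0.05 s, during which the arm holds its last target.

## Task

Two gift crates that look alike stand on the shop counter, and one has a red stamp on its underside. Looking for it, tip each crate in turn by pulling the top of its handle towards the robot with the fingertips until it leans about 65 degrees, keep it there for half a second, and ease it back down flat: first the crate on the robot's left, then the one on its right. Then push the stamped crate over the counter, standing upright, until its middle is on the yellow tape of the dispatch line; leave the other crate where it stood, let neither crate fall over or drop back, pick nothing up and disturb nothing else.

Things in the scene. Friction and masses are not known exactly. Their poses are not given: they have to be found in the camera images.
- stamped_crate: Stamped closed crate of light slats, 140 mm (x) by 170 (y) by 65 high, 0.45 to 0.75 kg, heavy base. Origin: centre of underside; z up, x away from the robot, turned 0.1 to 0.5 rad to the robot's right. Pulled at the bar along -x it tips on its near lower edge; let go below 70 degrees it falls back, past 80 it falls over. Pushed low on a side it slides upright.
- plain_crate: Unstamped closed crate of light slats, 140 mm (x) by 170 (y) by 65 high, 0.45 to 0.75 kg, heavy base. Origin: centre of underside; z up, x away from the robot, turned 0.1 to 0.5 rad to the robot's right. Pulled at the bar along -x it tips on its near lower edge; let go below 70 degrees it falls back, past 80 it falls over. Pushed low on a side it slides upright.
- stamped_bar (a point): Centre of the stamped crate's handle bar: round, along the crate's y, 76 mm long, 16 mm thick, its axis 165 mm above the crate's underside, over its middle; carried by two 12 mm posts on the lid, 66 mm apart.
- plain_bar (a point): Centre of the unstamped crate's handle bar: round, along the crate's y, 76 mm long, 16 mm thick, its axis 165 mm above the crate's underside, over its middle; carried by two 12 mm posts on the lid, 66 mm apart.
- stamp (a point): Centre of the red stamp (a ring 116 mm across and a dot), in the middle of the stamped crate's underside; hidden until the crate is tipped towards the robot, then seen from the front.
- line: Dispatch line: flat yellow tape on the counter, 460 mm long (its x, pointing roughly away from the robot) by 60 mm wide (its y). It runs between the two crates and is no obstacle. Origin: its centre, on the counter.
- jar_a: Glass jar with a steel lid and a paper label, 64 mm across, 90 mm high; loose, upright, to be left alone. Origin: centre of its underside.
- jar_b: A second such jar, 64 mm across, 90 mm high; loose, upright, to be left alone. Origin: centre of its underside.
- tin: Steel tin with a green band, 72 mm across, 100 mm high; loose, upright, to be left alone. Origin: centre of its underside.
- mug: Blue mug, 80 mm across, 90 mm high; loose, upright, to be left alone. Origin: centre of its underside.
- card_box: Cardboard box, 90 x 60 x 50 mm; loose, upright, to be left alone. Origin: centre of its underside.
- candle: Orange pillar candle, 56 mm across, 60 mm high; loose, upright, to be left alone. Origin: centre of its underside.
- soap_box: Blue soap box, 50 x 70 x 40 mm; loose, upright, to be left alone. Origin: centre of its underside.
There are look-alikes about, which are no part of the job. What is shaped like the plain_crate but pink is not meant.

How it is judged:
By the outcome, as a careful person would: the job done as asked, in the order asked, and still so for the second after the job is handed in, with the robot touching nothing.
It also fails if it takes over 69 s, if anything falls off the work surface, if the arm or the gripper's body presses on something with over 40 N, if the wrist force passes 120 N, or if a joint passes its speed limit or range.

## Working session

There is one attempt and no reset: what is moved stays moved. The work goes in short steps, Python scripts to look and compute and a tool call to move; the robot and the scene stay as the last step left them, time stands still between calls to the robot, and variables do not carry over. Pictures are saved under pics/ and viewed, and the job is handed in when it is done.

Besides the shell and the picture viewer there is one more tool, called after "Call:" as name(argument=value, ...), one argument or row to a line, values as JSON. drive_tool: Moves the arm, as the interface text tells. Scaled input: -1 to 1 covers 0.04 m each way for a shift and 5 degrees each way for a turn. Its arguments: {"type":"object","properties":{"increments":{"type":"array"}},"required":["increments"]}

```bash
mkdir -p pics; ls; cat > h.py <<'E'
import numpy as np, cv2
from workcell import manip, imaging, models
from scipy.spatial.transform import Rotation as R
def rot(q): return R.from_quat([q[1],q[2],q[3],q[0]])
def snap(n,f,scale=1.5):
    p=imaging.read_camera(n); cv2.imwrite('pics/'+f,cv2.resize(p['frame'][:,:,::-1],None,fx=scale,fy=scale)); return p
def st():
    s=manip.observe(); print(s['clock'],np.round(s['tool_pos'],4),np.round(s['orientation'],4),np.round(s['ft_force'],1),round(s['grip_width'],4)); return s
E
python3 - <<'E'
from h import *
s=st(); r=rot(s['orientation']).as_matrix(); print(r.round(3), manip.grasp_offset)
for c in ['scene','top']:
    p=snap(c,c+'0.png'); print(c,p['camera_matrix'].round(1).tolist(),np.round(p['position'],3),np.round(p['orientation'],4))
    for t in ['stamped_crate','plain_crate','stamped_bar','line','jar_a','tin','mug','card_box','candle','soap_box']:
        print(t,[(np.round(d['at'],3).tolist(),round(d['score'],2)) for d in models.boxes_of(t,p)])
E
```

```text
pics
0.0 [ 0.1731 -0.6002  0.2307] [ 0.0989 -0.099   0.7005 -0.6998] [-0.7  0.  -0.2] 0.0857
[[-0.961 -0.     0.277]
 [-0.277  0.001 -0.961]
 [ 0.    -1.    -0.001]] 0.0187
scene [[459.7, 0.0, 265.4], [0.0, 459.7, 199.6], [0.0, 0.0, 1.0]] [ 1.652 -0.089  1.11 ] [-0.3146  0.6597  0.6192 -0.2871]
stamped_crate [([0.606, 0.215, 0.067], 0.65), ([0.527, -0.276, 0.066], 0.26)]
plain_crate [([0.227, -0.338, 0.068], 0.89), ([0.526, -0.283, 0.067], 0.72), ([0.558, 0.532, 0.04], 0.16)]
stamped_bar [([0.556, 0.532, 0.046], 0.43)]
line [([0.555, -0.033, 0.005], 0.78)]
jar_a [([0.787, -0.004, 0.068], 0.81), ([0.778, 0.131, 0.068], 0.76), ([0.523, -0.279, 0.069], 0.57)]
tin [([0.787, -0.133, 0.087], 0.97)]
mug [([0.386, 0.493, 0.059], 0.77), ([0.609, 0.216, 0.068], 0.49), ([0.788, -0.006, 0.066], 0.29)]
card_box [([0.512, -0.528, 0.049], 0.75)]
candle [([0.4, 0.049, 0.046], 0.65)]
soap_box [([0.553, 0.531, 0.044], 0.58), ([0.526, -0.279, 0.069], 0.35)]
top [[362.3, 0.0, 256.0], [0.0, 362.3, 191.6], [0.0, 0.0, 1.0]] [ 0.356 -0.     1.252] [ 0.0377 -0.7024  0.7097 -0.04  ]
stamped_crate [([0.574, 0.209, 0.065], 0.67)]
plain_crate [([0.495, -0.274, 0.066], 0.9), ([0.194, -0.329, 0.066], 0.61)]
stamped_bar [([0.575, 0.212, 0.064], 0.87), ([0.751, -0.006, 0.094], 0.4)]
line [([0.523, -0.026, -0.001], 0.84)]
jar_a [([0.747, 0.132, 0.087], 0.73), ([0.752, -0.004, 0.09], 0.56)]
tin [([0.752, -0.127, 0.1], 0.96)]
mug [([0.358, 0.504, 0.045], 0.6), ([0.75, -0.004, 0.092], 0.17)]
card_box [([0.492, -0.522, 0.049], 0.89)]
candle [([0.381, 0.047, 0.055], 0.72)]
soap_box [([0.755, -0.128, 0.098], 0.68), ([0.572, 0.213, 0.064], 0.38), ([0.496, -0.273, 0.068], 0.3)]
```

View pics/scene0.png

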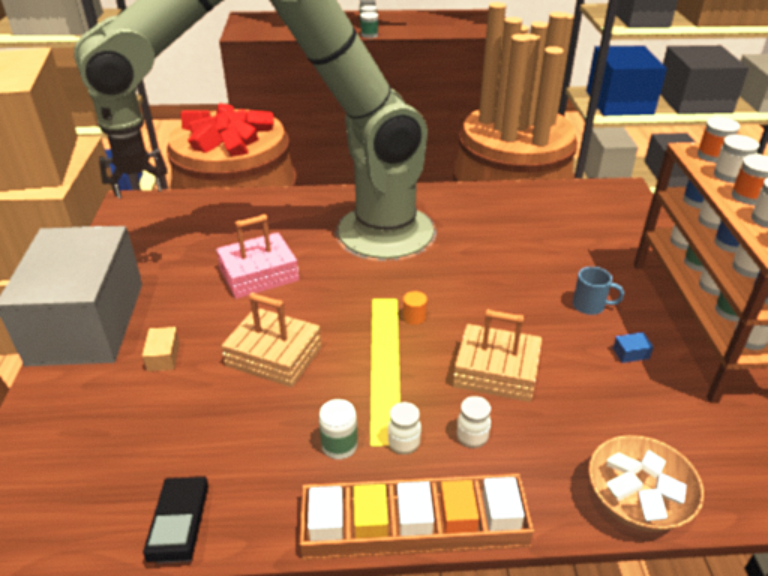

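View pics/top0.png

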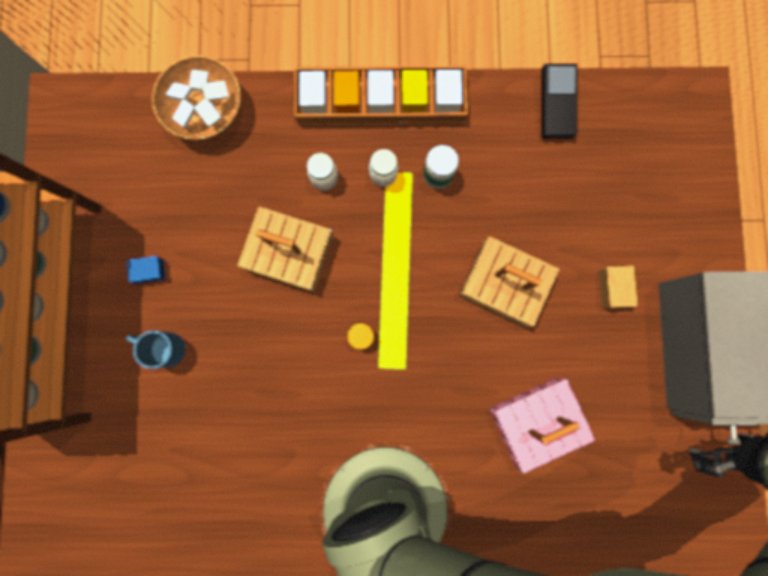

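```bash
cat >> h.py <<'E'
def plane(p,uv,z):
    uv=np.atleast_2d(uv).astype(float); K=p['camera_matrix']; r=rot(p['orientation']).as_matrix()
    d=np.c_[uv,np.ones(len(uv))]@np.linalg.inv(K).T@r.T; c=np.array(p['position']); t=(z-c[2])/d[:,2]
    return c+d*t[:,None]
def proj(p,X):
    X=np.atleast_2d(X); r=rot(p['orientation']).as_matrix(); c=(X-np.array(p['position']))@r
    uv=c@p['camera_matrix'].T; return uv[:,:2]/uv[:,2:]
E
python3 - <<'E'
from h import *
p=imaging.read_camera('top')
im=p['frame'][:,:,::-1].copy()
for t in ['stamped_crate','plain_crate','line']:
    for d in models.cut_out(t,p):
        m=d['mask'].astype(np.uint8)
        c=max(cv2.findContours(m,0,1)[0],key=cv2.contourArea)[:,0,:]
        w=plane(p,c,0.065 if t!='line' else 0)[:,:2]
        (cx,cy),wh,a=cv2.minAreaRect((w*1000).astype(np.float32)); print(t,round(d['score'],2),m.sum(),cx,cy,wh,a)
        cv2.polylines(im,[c.reshape(-1,1,2)],True,(255,0,0),1)
crop=im[110:260,140:390]; cv2.imwrite('pics/crop1.png',cv2.resize(crop,None,fx=3.2,fy=3.2,interpolation=cv2.INTER_CUBIC))
E
```

```text
stamped_crate 0.6 2325 576.2900390625 214.49624633789062 (180.6645965576172, 146.23619079589844) 71.2167739868164
plain_crate 0.69 2683 190.37066650390625 -336.5167541503906 (153.85687255859375, 181.36781311035156) 23.10232925415039
plain_crate 0.59 2418 497.1754150390625 -275.9732666015625 (179.0118865966797, 153.4042205810547) 63.79112243652344
line 0.59 2232 539.8822631835938 -30.431385040283203 (63.87344741821289, 459.4932556152344) 87.33798217773438
```

View pics/crop1.png

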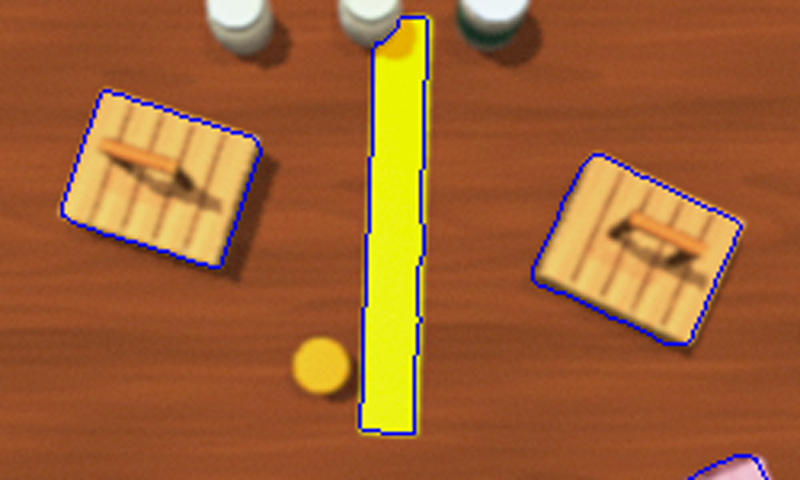

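```bash
cat >> h.py <<'E'
from scipy.optimize import minimize
def crate_pts(x,y,a):
    P=np.array([[sx*.07,sy*.085,z] for sx in(-1,1) for sy in(-1,1) for z in(0,.065)])
    c,s=np.cos(a),np.sin(a); return P@np.array([[c,s,0],[-s,c,0],[0,0,1]])+[x,y,0]
def sil(p,q,f=4):
    uv=proj(p,crate_pts(*q)); h=cv2.convexHull(((uv+.5)*f*16).astype(np.int32).reshape(-1,1,2))
    m=np.zeros((384*f,512*f),np.uint8); cv2.fillPoly(m,[h],1,shift=4); return cv2.resize(m.astype(np.float32),(512,384),interpolation=cv2.INTER_AREA)
def bar_ends(q):
    x,y,a=q; v=np.array([-np.sin(a),np.cos(a),0])*.038; c=np.array([x,y,.165]); return np.array([c-v,c+v])
def fit(pm,q0):
    # pm list of (pic,mask)
    def cost(q):
        t=0
        for p,m in pm:
            s=sil(p,q); x0=m.astype(float); t+=np.abs(s-x0).sum()/x0.sum()
        return t
    r=minimize(lambda d:cost(np.array(q0)+np.array(d)*[.01,.01,.05]),[0,0,0],method='Nelder-Mead',options=dict(initial_simplex=[[0,0,0],[1,0,0],[0,1,0],[0,0,1]],xatol=.01,fatol=1e-4,maxiter=150))
    return np.array(q0)+r.x*[.01,.01,.05], r.fun
E
python3 - <<'E'
from h import *
pt=imaging.read_camera('top'); ps=imaging.read_camera('scene')
def masks(p):
    out=[]
    for t in ['stamped_crate','plain_crate']: out+=[d['mask'] for d in models.cut_out(t,p)]
    return out
mt,ms=masks(pt),masks(ps)
for name,q0 in [('L',(.574,.212,-.33)),('R',(.494,-.275,-.457))]:
    def best(p,ms): return max(ms,key=lambda m:(m*sil(p,q0)).sum()/np.maximum(m,sil(p,q0)).sum())
    a=best(pt,mt);b=best(ps,ms)
    print(name,'top',fit([(pt,a)],q0),'scene',fit([(ps,b)],q0))
    q,f=fit([(pt,a),(ps,b)],q0); print(' both',q,f)
    for p,n in((pt,'t'),(ps,'s')):
        im=cv2.resize(p['frame'][:,:,::-1],None,fx=4,fy=4,interpolation=cv2.INTER_CUBIC)
        e=((proj(p,bar_ends(q))+.5)*4).astype(int); cv2.line(im,tuple(map(int,e[0])),tuple(map(int,e[1])),(255,0,0),1)
        h=cv2.convexHull(((proj(p,crate_pts(*q))+.5)*4).astype(np.int32)); cv2.polylines(im,[h],True,(255,0,0),1)
        c=e.mean(0).astype(int); cv2.imwrite(f'pics/fit{name}{n}.png',im[c[1]-150:c[1]+190,c[0]-190:c[0]+190])
import subprocess
A=[cv2.imread(f'pics/fit{x}.png') for x in('Lt','Ls','Rt','Rs')]
cv2.imwrite('pics/fit.png',np.vstack([np.hstack(A[:2]),np.hstack(A[2:])])[:,:])
E
```

```text
L top (array([ 0.58010036,  0.21839209, -0.33775045]), np.float64(0.036009022887323945)) scene (array([ 0.57707229,  0.21712115, -0.33076629]), np.float64(0.09919028340080972))
 both [ 0.57940761  0.21670691 -0.32167213] 0.1477902746692707
R top (array([ 0.50038395, -0.28038685, -0.43704996]), np.float64(0.04443295602960383)) scene (array([ 0.4978429 , -0.28392767, -0.44866855]), np.float64(0.08683562992125984))
 both [ 0.49975718 -0.28215862 -0.4593461 ] 0.14555851478648973
```

View pics/fit.png

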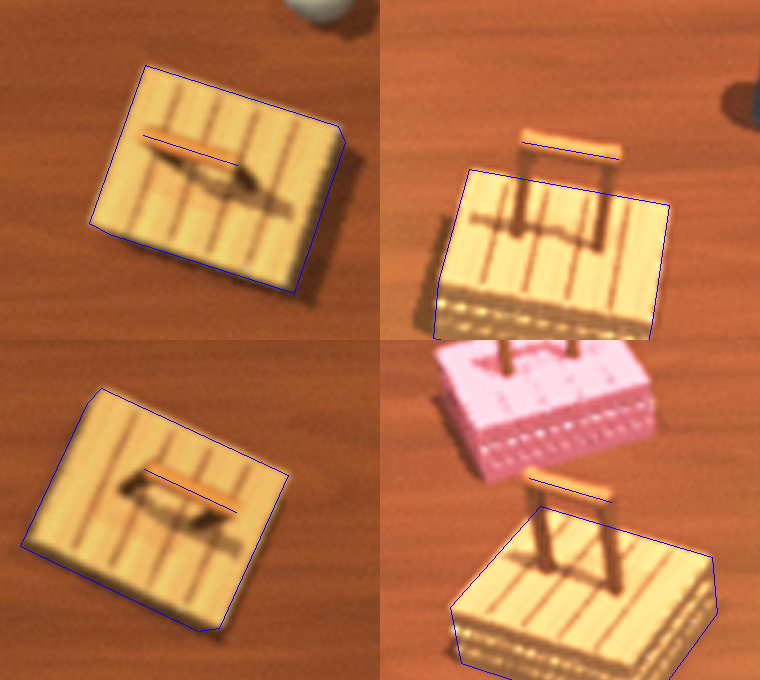

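Call:
drive_tool(
  increments=[
    [-1,0,-1,0,0],
    [-1,0,0,-0.5,1],
    [-1,0,0,-0.5,1],
    [-1,0,0,-0.5,1],
    [-1,0,0,-0.5,1],
    [-1,0,0,-0.5,1],
    [-1,0,0,-0.5,1],
    [-1,0,0,-0.5,1],
    [-1,-0.3,0,-0.5,0],
  ],
)

```text
clock: 2.35
tool_pos: [0.1867, -0.4465, 0.2715]
orientation: [0.119, -0.119, -0.697, 0.697]
ft_force: [0.3, -1.0, -0.5]
grip_width: -0.0005
```

```bash
cat >> h.py <<'E'
def go(t):
    s=st(); r=rot(s['orientation']).as_matrix(); d=(np.array(t)-s['tool_pos'])@r
    print('units xyz',(d/.04).round(2),'toolx ang',np.degrees(np.arctan2(r[1,0],r[0,0])).round(1))
CL=np.array([.579,.217,-.33]); CR=np.array([.499,-.281,-.45])
def cp(q,x,y=0,z=0):
    c,s=np.cos(q[2]),np.sin(q[2]); return [q[0]+c*x-s*y,q[1]+s*x+c*y,z]
E
python3 - <<'E'
from h import *
go(cp(CL,.031,0,.24))
E
```

```text
2.35 [ 0.1867 -0.4465  0.2715] [ 0.1194 -0.119  -0.6969  0.6971] [ 0.3 -1.  -0.5] -0.0005
units xyz [ -4.52   0.78 -18.91] toolx ang 160.6
```

Call:
drive_tool(
  increments=[
    [-1,-0.5,0,-0.8,0],
    [-1,-0.5,0,-0.8,0],
    [-1,-0.5,0,-0.8,0],
    [-1,-0.5,0,-0.8,0],
    [-1,-0.5,0,-0.8,0],
    [-1,-0.5,0,-0.8,0],
    [-1,-0.5,0,-0.8,0],
    [-1,-0.5,0,-0.8,0],
    [-1,-0.5,0,-0.8,0],
    [-1,0,0,-0.8,0],
    [-1,0,0,-0.8,0],
    [-1,0,0,-0.8,0],
  ],
)

```text
clock: 3.35
tool_pos: [0.4836, -0.1412, 0.2713]
orientation: [-0.116, 0.116, 0.698, -0.697]
ft_force: [0.9, 0.2, -0.2]
grip_width: 0.0001
```

Call:
drive_tool(
  increments=[
    [-1,0,0,-0.9,0],
    [-1,0,0,-0.9,0],
    [-1,0,0,-0.9,0],
    [-1,0,0,-0.9,0],
    [-1,0,0,-0.9,0],
    [-1,0,0,-0.9,0],
    [-1,0,0,-0.9,0],
    [-1,0,0,-0.9,0],
    [-1,0,0,-0.9,0],
    [-1,0,0,0,0],
  ],
)

```text
clock: 4.18
tool_pos: [0.5884, 0.1713, 0.2709]
orientation: [-0.114, 0.114, 0.699, -0.697]
ft_force: [-1.2, -0.1, -0.0]
grip_width: -0.0001
```

```bash
python3 - <<'E'
from h import *
go(cp(CL,.031,0,.24)); snap('wrist','w1.png')
E
```

```text
4.1833 [0.5884 0.1713 0.2709] [-0.1141  0.1135  0.6991 -0.6967] [-1.2 -0.1 -0. ] -0.0001
units xyz [-0.19  0.77 -1.  ] toolx ang 161.5
```

View pics/w1.png

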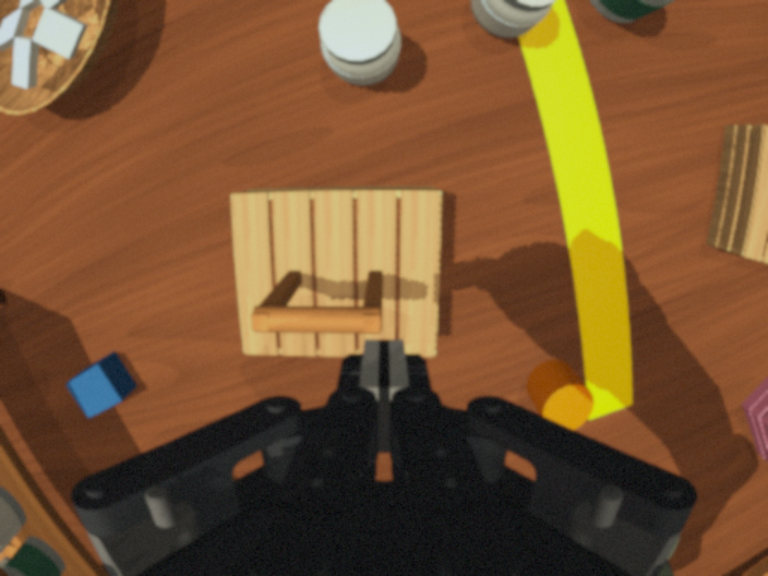

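```bash
cat >> h.py <<'E'
def wray(p,s,uv,z):
    K=p['camera_matrix']; T=np.array(p['tool_from_camera']); Rt=rot(s['orientation']).as_matrix()
    out=[]
    for u,v in np.atleast_2d(uv):
        a=np.array([(u-K[0,2])/K[0,0],(v-K[1,2])/K[1,1]]); th=np.hypot(*a); d=np.r_[a/th*np.sin(th),np.cos(th)]
        o=Rt@T[:3,3]+s['tool_pos']; w=Rt@T[:3,:3]@d; out.append(o+w*(z-o[2])/w[2])
    return np.array(out)
E
python3 - <<'E'
from h import *
s=manip.observe(); p=imaging.read_camera('wrist')
c=wray(p,s,np.array([[230,193],[443,190],[437,357],[243,356]])/1.5,.065); print('corners',c.round(3).tolist(),c.mean(0).round(4), 'ang',np.arctan2(*(c[0]-c[1])[[1,0]])-np.pi/2, np.linalg.norm(c[0]-c[1]),np.linalg.norm(c[1]-c[2]))
# bar visible surface: center line ~ upper part
b=wray(p,s,np.array([[254,319],[381,320]])/1.5,.168); print('bar',b.round(4).tolist(),b.mean(0).round(4),np.linalg.norm(b[0]-b[1]))
m=models.boxes_of('stamped_crate',p);print(m)
im=p['frame'][:,:,::-1][110:280,140:300]; cv2.imwrite('pics/w1c.png',cv2.resize(im,None,fx=4,fy=3.5))
E
```

```text
corners [[0.673, 0.27, 0.065], [0.619, 0.108, 0.065], [0.485, 0.154, 0.065], [0.538, 0.316, 0.065]] [0.5787 0.2118 0.065 ] ang -0.32685674157880684 0.17053986343730004 0.14139612405896462
bar [[0.5925, 0.2481, 0.168], [0.568, 0.1756, 0.168]] [0.5802 0.2119 0.168 ] 0.07654600125901101
[]
```

View pics/w1c.png

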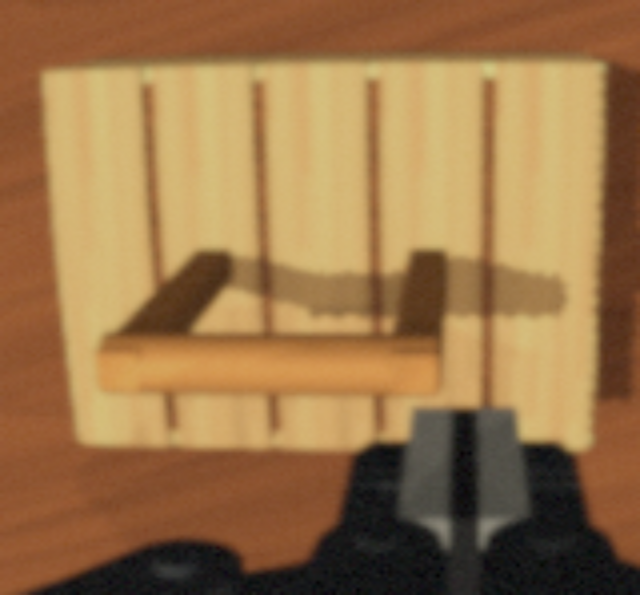

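```bash
sed -i 's/^CL=.*/CL=np.array([.579,.212,-.327]); CR=np.array([.499,-.281,-.45])/' h.py; python3 - <<'E'
from h import *
go(cp(CL,.032,0,.140))
E
```

```text
4.3333 [0.5881 0.1636 0.271 ] [ 0.1162 -0.1159 -0.6973  0.6977] [0.8 0.2 0.6] -0.0001
units xyz [-0.2   3.27 -1.07] toolx ang 161.1
```

Call:
drive_tool(
  increments=[
    [-1,-0.1,0.2,-0.5,0],
    [-1,-0.1,0.3,-0.5,0],
    [-1,0,0.2,0,0],
    [-1,0,0,0,0],
    [-1,0,0,0,0],
    [-1,0,0,0,0],
    [-1,0,0,0,0],
  ],
)

```text
clock: 4.92
tool_pos: [0.609, 0.198, 0.2442]
orientation: [-0.116, 0.117, 0.697, -0.697]
ft_force: [0.1, 0.2, -0.2]
grip_width: 0.0002
```

```bash
python3 - <<'E'
from h import *
go(cp(CL,.032,0,.140)); snap('wrist','w2.png'); st()
E
```

```text
4.9167 [0.609  0.198  0.2442] [-0.1163  0.117   0.6975 -0.6974] [ 0.1  0.2 -0.2] 0.0002
units xyz [ 0.03  2.61 -0.09] toolx ang 161.0
4.9667 [0.6089 0.1983 0.2442] [-0.1162  0.1169  0.6975 -0.6973] [ 0.5 -0.3 -1. ] 0.0002
```

View pics/w2.png

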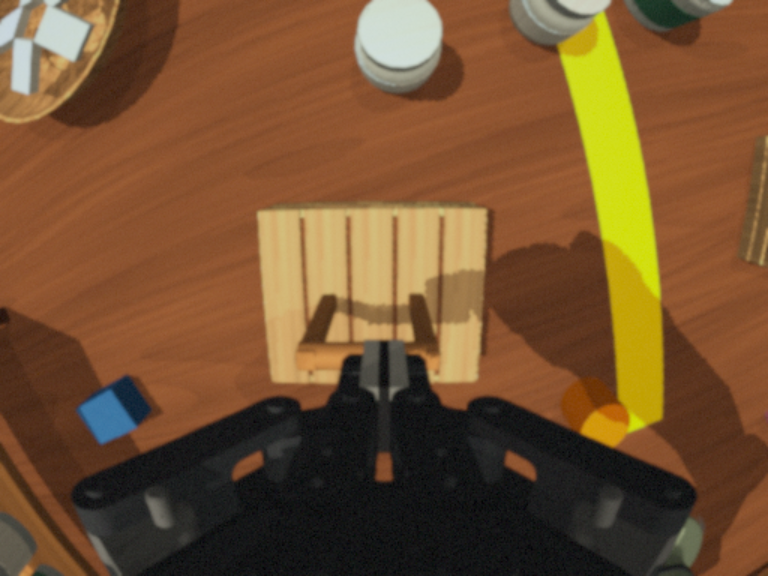

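```bash
python3 - <<'E'
from h import *
s=manip.observe(); p=imaging.read_camera('wrist')
c=wray(p,s,np.array([[258,211],[488,208],[476,382],[271,383]])/1.5,.065); print('corners',c.round(3).tolist(),c.mean(0).round(4), 'ang',np.arctan2(*(c[0]-c[1])[[1,0]])-np.pi/2, np.linalg.norm(c[0]-c[1]),np.linalg.norm(c[1]-c[2]))
b=wray(p,s,np.array([[298,357],[439,357]])/1.5,.168); print('bar',b.round(4).tolist(),b.mean(0).round(4),np.linalg.norm(b[0]-b[1]))
E
```

```text
corners [[0.673, 0.274, 0.065], [0.619, 0.113, 0.065], [0.486, 0.16, 0.065], [0.539, 0.321, 0.065]] [0.5792 0.2168 0.065 ] ang -0.32120034301282785 0.1697902260284327 0.14155517859571234
bar [[0.5923, 0.2527, 0.168], [0.5677, 0.1801, 0.168]] [0.58   0.2164 0.168 ] 0.07663209493290601
```

```bash
sed -i 's/^CL=.*/CL=np.array([.5795,.2167,-.325]); CR=np.array([.499,-.281,-.45])/' h.py; python3 - <<'E'
from h import *
go(cp(CL,.032,0,.140))
E
```

```text
5.0167 [0.6089 0.1984 0.244 ] [-0.1161  0.1168  0.6975 -0.6974] [-0.5  0.1 -0.2] -0.0
units xyz [ 0.05  2.6  -0.2 ] toolx ang 161.0
```

Call:
drive_tool(
  increments=[
    [-1,0,0,-0.2,0],
    [-1,0,0.5,0,0],
    [-1,0,0.6,0,0],
    [-1,0,0.6,0,0],
    [-1,0,0.6,0,0],
    [-1,0,0.3,0,0],
    [-1,0,0,0,0],
    [-1,0,0,0,0],
  ],
)

```text
clock: 5.68
tool_pos: [0.6115, 0.207, 0.1397]
orientation: [-0.116, 0.116, 0.698, -0.697]
ft_force: [-0.5, -0.2, 0.2]
grip_width: 0.0
```

```bash
python3 - <<'E'
from h import *
go(cp(CL,.032,0,.140)); snap('wrist','w3.png',1); 
E
```

```text
5.6833 [0.6115 0.207  0.1397] [-0.1162  0.1161  0.6975 -0.6975] [-0.5 -0.2  0.2] 0.0
units xyz [ 0.03 -0.01  0.03] toolx ang 161.1
```

View pics/w3.png

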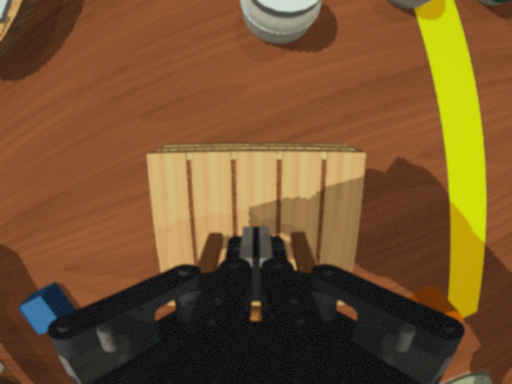

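Call:
drive_tool(
  increments=[
    [-1,0.1,0,0,0],
    [-1,0.1,0,0,0],
    [-1,0.1,0,0,0],
    [-1,0.1,0,0,0],
  ],
)

```text
clock: 6.07
tool_pos: [0.5962, 0.212, 0.1401]
orientation: [-0.116, 0.117, 0.698, -0.697]
ft_force: [2.2, -1.2, 1.8]
grip_width: 0.0002
```

Call:
drive_tool(
  increments=[
    [-1,0.1,-0.03,0,0],
    [-1,0.1,-0.03,0,0],
    [-1,0.1,-0.03,0,0],
  ],
)

```text
clock: 6.32
tool_pos: [0.5847, 0.2158, 0.1434]
orientation: [-0.116, 0.116, 0.698, -0.697]
ft_force: [2.3, -0.8, 1.4]
grip_width: 0.0002
```

```bash
python3 - <<'E'
from h import *
go(cp(CL,.032,0,.140)); snap('scene','s1.png',1.5); 
E
```

```text
6.3167 [0.5847 0.2158 0.1434] [-0.116   0.1164  0.6976 -0.6974] [ 2.3 -0.8  1.4] 0.0002
units xyz [-0.67  0.08  0.02] toolx ang 161.1
```

View pics/s1.png

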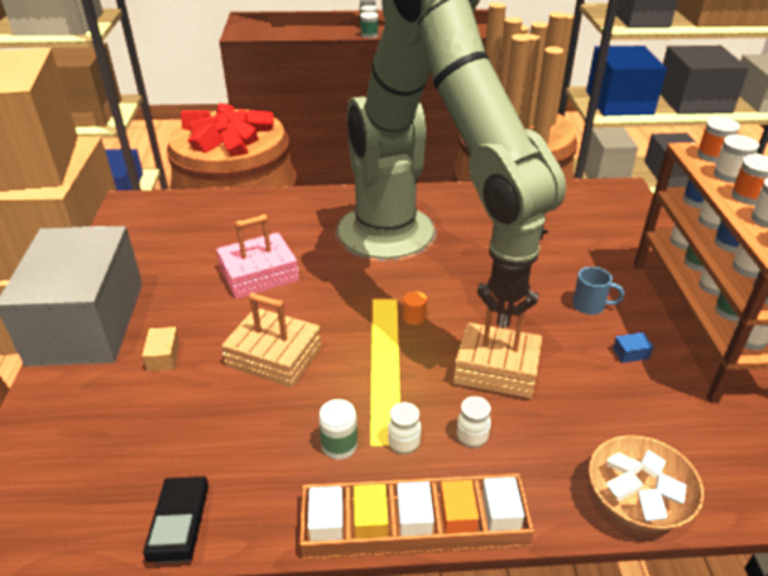

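```bash
python3 - <<'E'
import cv2,numpy as np
a=cv2.imread('pics/scene0.png')[290:420,430:570];b=cv2.imread('pics/s1.png')[290:420,430:570]
cv2.imwrite('pics/cmp.png',cv2.resize(np.hstack([a,b]),None,fx=2.8,fy=2.8,interpolation=cv2.INTER_CUBIC))
E
```

```text
(no output)
```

View pics/cmp.png

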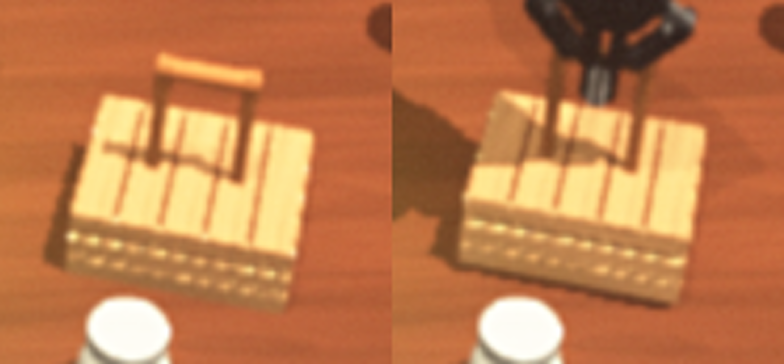

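Call:
drive_tool(
  increments=[
    [-1,0.2,-0.05,0,0],
    [-1,0.2,-0.05,0,0],
    [-1,0.2,-0.03,0,0],
    [-1,0.2,-0.03,0,0],
    [-1,0.2,-0.03,0,0],
    [-1,0.2,-0.03,0,0],
    [-1,0.2,0.01,0,0],
    [-1,0.2,0.01,0,0],
    [-1,0.2,0.01,0,0],
    [-1,0.2,0.01,0,0],
    [-1,0.2,0.04,0,0],
    [-1,0.1,0.02,0,0],
  ],
)

```text
clock: 7.37
tool_pos: [0.4965, 0.2461, 0.1475]
orientation: [0.116, -0.116, -0.697, 0.698]
ft_force: [1.1, -0.4, 0.4]
grip_width: -0.0004
```

```bash
cat >> h.py <<'E'
def tool_local(q,off=.019):
    s=manip.observe(); c,a=np.cos(q[2]),np.sin(q[2]); d=s['tool_pos'][:2]-q[:2]
    lx=c*d[0]+a*d[1]; ly=-a*d[0]+c*d[1]
    v=(lx-off+.07)/.17923
    print('local',lx.round(4),ly.round(4),'z',s['tool_pos'][2].round(4),'tilt est',round(np.degrees(np.arccos(v))-67.0,1),'F',np.round(s['ft_force'],1),s['clock'])
def tilt_overlay(p,q,t,f):
    # draws tilted crate wireframe
    P=np.array([[sx*.07,sy*.085,z] for z in(0,.065) for sx,sy in((-1,-1),(-1,1),(1,1),(1,-1))]+[[0,-.038,.165],[0,.038,.165]])
    t=np.radians(t); X=P[:,0]+.07; Z=P[:,2]
    P=np.c_[X*np.cos(t)-Z*np.sin(t)-.07,P[:,1],X*np.sin(t)+Z*np.cos(t)]
    c,s=np.cos(q[2]),np.sin(q[2]); W=P@np.array([[c,s,0],[-s,c,0],[0,0,1]])+[q[0],q[1],0]
    uv=(proj(p,W)+.5)*4; im=cv2.resize(p['frame'][:,:,::-1],None,fx=4,fy=4,interpolation=cv2.INTER_CUBIC)
    for i,j in [(0,1),(1,2),(2,3),(3,0),(4,5),(5,6),(6,7),(7,4),(0,4),(1,5),(2,6),(3,7),(8,9)]:
        cv2.line(im,tuple(uv[i].astype(int).tolist()),tuple(uv[j].astype(int).tolist()),(255,0,0),1)
    c=uv.mean(0).astype(int); y0,x0=max(c[1]-230,0),max(c[0]-260,0); cv2.imwrite('pics/'+f,im[y0:y0+460,x0:x0+520])
E
python3 - <<'E'
from h import *
tool_local(CL); p=imaging.read_camera('scene'); tilt_overlay(p,CL,29,'t1.png')
E
```

```text
local -0.088 0.0013 z 0.1475 tilt est 34.9 F [ 1.1 -0.4  0.4] 7.3667
```

View pics/t1.png

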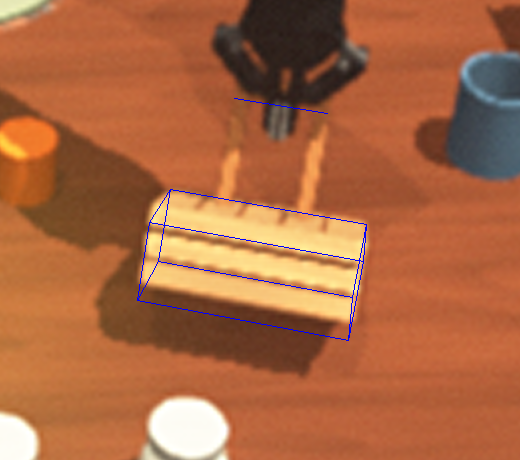

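Call:
drive_tool(
  increments=[
    [-1,0.2,0.05,0,0],
    [-1,0.2,0.05,0,0],
    [-1,0.2,0.08,0,0],
    [-1,0.2,0.08,0,0],
    [-1,0.2,0.08,0,0],
    [-1,0.15,0.07,0,0],
    [-1,0.15,0.08,0,0],
    [-1,0.1,0.06,0,0],
  ],
)

```text
clock: 8.08
tool_pos: [0.444, 0.264, 0.1253]
orientation: [0.116, -0.116, -0.697, 0.698]
ft_force: [1.3, 0.1, 0.8]
grip_width: 0.0004
```

```bash
python3 - <<'E'
from h import *
tool_local(CL); p=imaging.read_camera('scene'); tilt_overlay(p,CL,55,'t2.png')
E
```

```text
local -0.1435 0.0015 z 0.1253 tilt est 54.1 F [1.3 0.1 0.8] 8.0833
```

View pics/t2.png

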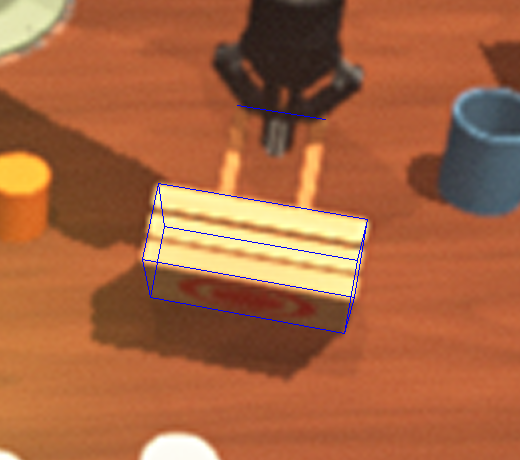

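Call:
drive_tool(
  increments=[
    [-1,0.15,0.08,0,0],
    [-1,0.15,0.1,0,0],
    [-1,0.15,0.11,0,0],
    [-1,0.12,0.1,0,0],
    [-1,0.08,0.07,0,0],
    [-1,0.02,0.02,0,0],
  ],
)

```text
clock: 8.63
tool_pos: [0.4186, 0.2726, 0.1059]
orientation: [0.116, -0.116, -0.697, 0.698]
ft_force: [0.9, -0.3, -0.3]
grip_width: -0.0001
```

```bash
python3 - <<'E'
from h import *
tool_local(CL); p=imaging.read_camera('scene'); tilt_overlay(p,CL,65,'t3.png')
E
```

```text
local -0.1703 0.0016 z 0.1059 tilt est 64.7 F [ 0.9 -0.3 -0.3] 8.6333
```

View pics/t3.png

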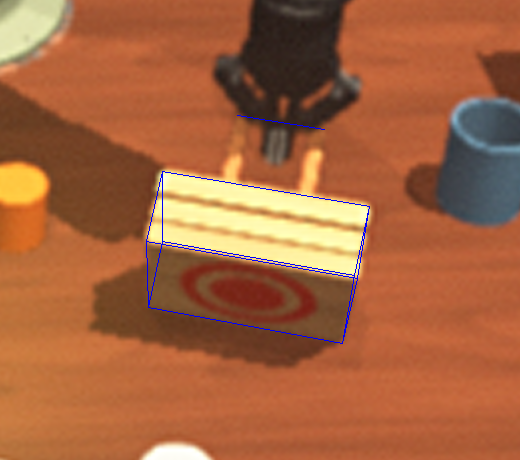

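Call:
drive_tool(
  increments=[
    [-1,0,0,0,0],
    [-1,0,0,0,0],
    [-1,0,0,0,0],
    [-1,0,0,0,0],
    [-1,0,0,0,0],
    [-1,0,0,0,0],
    [-1,0,0,0,0],
    [-1,0,0,0,0],
    [-1,0,0,0,0],
  ],
)

```text
clock: 9.43
tool_pos: [0.4195, 0.2723, 0.1065]
orientation: [-0.116, 0.116, 0.697, -0.697]
ft_force: [0.4, 0.1, -0.4]
grip_width: -0.0001
```

Call:
drive_tool(
  increments=[
    [-1,-0.06,-0.05,0,0],
    [-1,-0.12,-0.1,0,0],
    [-1,-0.15,-0.11,0,0],
    [-1,-0.15,-0.1,0,0],
    [-1,-0.18,-0.1,0,0],
    [-1,-0.2,-0.1,0,0],
    [-1,-0.2,-0.1,0,0],
    [-1,-0.2,-0.08,0,0],
    [-1,-0.2,-0.08,0,0],
    [-1,-0.2,-0.07,0,0],
    [-1,-0.2,-0.05,0,0],
  ],
)

```text
clock: 10.35
tool_pos: [0.4907, 0.2479, 0.1444]
orientation: [-0.116, 0.116, 0.698, -0.697]
ft_force: [1.1, -0.8, -1.4]
grip_width: 0.0002
```

```bash
python3 - <<'E'
from h import *
tool_local(CL); p=imaging.read_camera('scene'); tilt_overlay(p,CL,40,'t4.png')
E
```

```text
local -0.0941 0.0012 z 0.1444 tilt est 36.9 F [ 1.1 -0.8 -1.4] 10.35
```

View pics/t4.png

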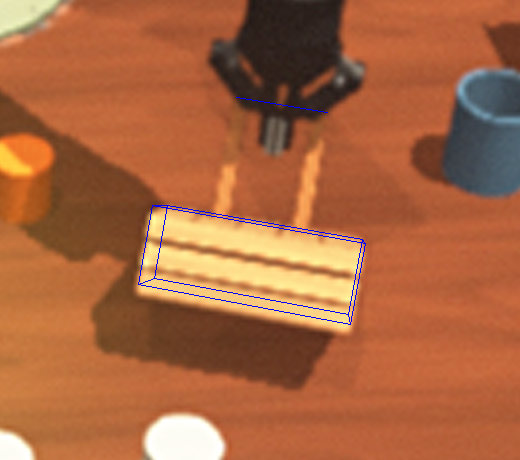

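Call:
drive_tool(
  increments=[
    [-1,-0.2,-0.04,0,0],
    [-1,-0.2,-0.04,0,0],
    [-1,-0.2,-0.03,0,0],
    [-1,-0.2,-0.02,0,0],
    [-1,-0.2,0,0,0],
    [-1,-0.2,0,0,0],
    [-1,-0.2,0.02,0,0],
    [-1,-0.2,0.03,0,0],
    [-1,-0.2,0.04,0,0],
    [-1,-0.15,0.04,0,0],
    [-1,-0.15,0.04,0,0],
  ],
)

```text
clock: 11.32
tool_pos: [0.57, 0.2207, 0.1423]
orientation: [-0.116, 0.116, 0.697, -0.697]
ft_force: [2.3, 0.0, 2.3]
grip_width: 0.0002
```

```bash
python3 - <<'E'
from h import *
tool_local(CL); p=imaging.read_camera('scene'); tilt_overlay(p,CL,9,'t5.png')
E
```

```text
local -0.0103 0.0008 z 0.1423 tilt est 9.9 F [2.3 0.  2.3] 11.3167
```

View pics/t5.png

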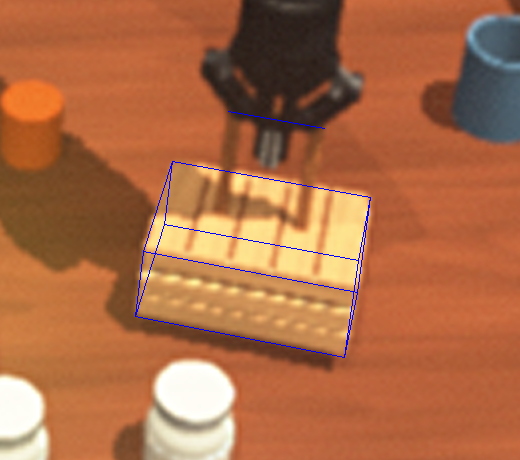

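Now ease the last 10 degrees slowly, then back off the bar.

Call:
drive_tool(
  increments=[
    [-1,-0.1,0.03,0,0],
    [-1,-0.08,0.03,0,0],
    [-1,-0.08,0.03,0,0],
    [-1,-0.08,0.03,0,0],
    [-1,-0.07,0.02,0,0],
    [-1,-0.07,0.02,0,0],
    [-1,-0.07,0,0,0],
    [-1,-0.07,0,0,0],
    [-1,-0.07,0,0,0],
    [-1,-0.07,0,0,0],
    [-1,-0.07,0,0,0],
    [-1,-0.07,0,0,0],
  ],
)

```text
clock: 12.37
tool_pos: [0.6034, 0.2093, 0.1361]
orientation: [-0.116, 0.116, 0.698, -0.697]
ft_force: [-0.8, -0.2, 0.4]
grip_width: 0.0002
```

```bash
python3 - <<'E'
from h import *
tool_local(CL); p=imaging.read_camera('scene'); tilt_overlay(p,CL,0,'t6.png')
E
```

```text
local 0.025 0.0006 z 0.1361 tilt est -2.1 F [-0.8 -0.2  0.4] 12.3667
```

View pics/t6.png

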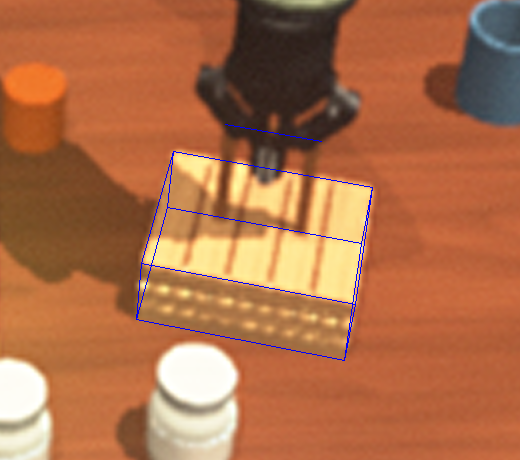

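Call:
drive_tool(
  increments=[
    [-1,-0.2,0,0,0],
    [-1,0,-0.6,0,0],
    [-1,0,-0.7,0,0],
    [-1,0,-0.7,0,0],
    [-1,0,-0.6,0,0],
    [-1,0,0,0.5,0.7],
    [-1,0,0,0.5,0.7],
    [-1,0,0,0,0],
  ],
)

```text
clock: 13.08
tool_pos: [0.5966, 0.1654, 0.2409]
orientation: [0.161, -0.161, -0.688, 0.689]
ft_force: [-0.1, -0.3, 0.5]
grip_width: 0.0003
```

```bash
python3 - <<'E'
from h import *
go(cp(CR,.033,0,.245))
E
```

```text
13.0833 [0.5966 0.1654 0.2409] [ 0.1608 -0.1613 -0.6881  0.6889] [-0.1 -0.3  0.5] 0.0003
units xyz [-3.59 -0.09 11.08] toolx ang 153.7
```

Call:
drive_tool(
  increments=[
    [-1,-0.3,0,0.9,0],
    [-1,-0.3,0,0.9,0],
    [-1,-0.3,0,0.9,0],
    [-1,-0.3,0,0.9,0],
    [-1,-0.3,0,0.9,0],
    [-1,-0.3,0,0.9,0],
    [-1,-0.3,0,0.9,0],
    [-1,-0.3,0,0.9,0],
    [-1,-0.3,0,0.9,0],
    [-1,-0.3,0,0.9,0],
    [-1,-0.3,0,0.9,0],
    [-1,-0.3,0,0.9,0],
  ],
)

```text
clock: 14.08
tool_pos: [0.5373, -0.2842, 0.2402]
orientation: [-0.158, 0.158, 0.689, -0.689]
ft_force: [1.9, 0.5, -0.4]
grip_width: 0.0001
```

Call:
drive_tool(
  increments=[
    [-1,0,0,0.3,0],
    [-1,0,0,0,0],
    [-1,0,0,0,0],
    [-1,0,0,0,0],
    [-1,0,0,0,0],
    [-1,0,0,0,0],
  ],
)

```text
clock: 14.58
tool_pos: [0.5329, -0.2918, 0.2401]
orientation: [-0.158, 0.158, 0.689, -0.689]
ft_force: [-0.2, 0.4, 0.6]
grip_width: 0.0
```

```bash
python3 - <<'E'
from h import *
go(cp(CR,.033,0,.245)); snap('wrist','w4.png'); st()
E
```

```text
14.5833 [ 0.5329 -0.2918  0.2401] [-0.1579  0.1579  0.6894 -0.6891] [-0.2  0.4  0.6] 0.0
units xyz [ 0.06 -0.12  0.13] toolx ang 154.2
14.6333 [ 0.5328 -0.292   0.2402] [-0.1579  0.158   0.6893 -0.6891] [-1.  -1.   0.2] -0.0001
```

View pics/w4.png

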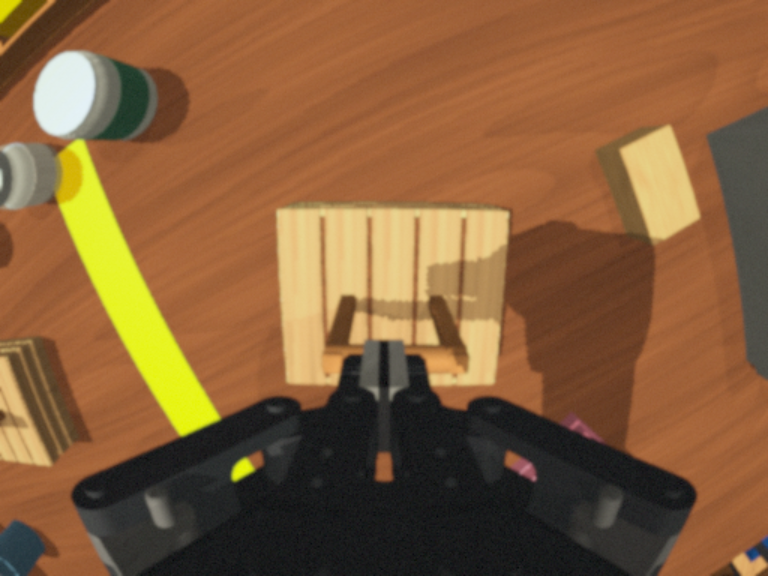

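```bash
python3 - <<'E'
from h import *
s=manip.observe(); p=imaging.read_camera('wrist')
c=wray(p,s,np.array([[276,209],[511,210],[496,384],[287,384]])/1.5,.065); print('corners',c.round(3).tolist(),c.mean(0).round(4), 'ang',np.arctan2(*(c[0]-c[1])[[1,0]])-np.pi/2, np.linalg.norm(c[0]-c[1]),np.linalg.norm(c[1]-c[2]))
b=wray(p,s,np.array([[323,360],[468,361]])/1.5,.168); print('bar',b.round(4).tolist(),b.mean(0).round(4),np.linalg.norm(b[0]-b[1]))
q=c.mean(0); go(cp([b.mean(0)[0],b.mean(0)[1],-.45],.032,0,.14))
E
```

```text
corners [[0.6, -0.238, 0.065], [0.525, -0.393, 0.065], [0.398, -0.33, 0.065], [0.473, -0.176, 0.065]] [ 0.4991 -0.2843  0.065 ] ang -0.4527446738308687 0.17144439044446783 0.1414156949221245
bar [[0.5168, -0.2491, 0.168], [0.4822, -0.3186, 0.168]] [ 0.4995 -0.2838  0.168 ] 0.07764437053863575
14.6833 [ 0.5327 -0.2922  0.2402] [-0.1581  0.1581  0.6892 -0.6892] [ 0.4  0.3 -0.7] -0.0001
units xyz [0.04 2.5  0.17] toolx ang 154.2
```

```bash
sed -i 's/^CL=.*/CL=np.array([.5795,.2167,-.325]); CR=np.array([.499,-.284,-.45])/' h.py
```

Call:
drive_tool(
  increments=[
    [-1,0,0,0.17,0],
    [-1,0,0.5,0,0],
    [-1,0,0.6,0,0],
    [-1,0,0.6,0,0],
    [-1,0,0.6,0,0],
    [-1,0,0.2,0,0],
    [-1,0,0,0,0],
    [-1,0,0,0,0],
  ],
)

```text
clock: 15.35
tool_pos: [0.5294, -0.2995, 0.1408]
orientation: [0.159, -0.159, -0.689, 0.689]
ft_force: [0.6, -0.2, 0.3]
grip_width: -0.0
```

```bash
python3 - <<'E'
from h import *
tool_local(CR); p=snap('scene','s2.png'); tilt_overlay(p,CR,0,'r0.png')
E
```

```text
local 0.0341 -0.0007 z 0.1408 tilt est -5.4 F [ 0.6 -0.2  0.3] 15.35
```

View pics/r0.png

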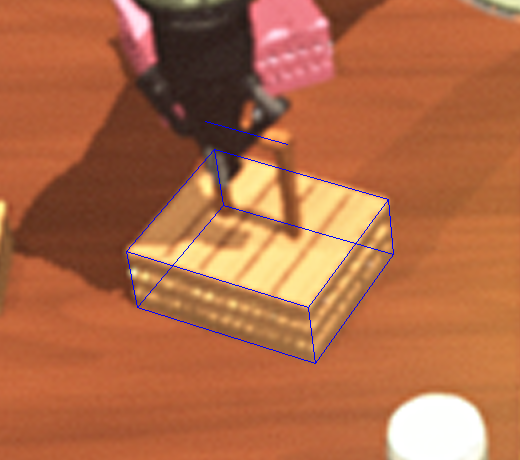

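Call:
drive_tool(
  increments=[
    [-1,0.13,0,0,0],
    [-1,0.13,0,0,0],
    [-1,0.1,0,0,0],
    [-1,0.1,-0.03,0,0],
    [-1,0.12,-0.04,0,0],
    [-1,0.15,-0.05,0,0],
    [-1,0.15,-0.04,0,0],
    [-1,0.15,-0.04,0,0],
  ],
)

```text
clock: 16.07
tool_pos: [0.4918, -0.2808, 0.1484]
orientation: [0.158, -0.159, -0.689, 0.689]
ft_force: [2.2, -0.7, 1.6]
grip_width: 0.0004
```

```bash
python3 - <<'E'
from h import *
tool_local(CR); p=imaging.read_camera('scene'); tilt_overlay(p,CR,9,'r1.png')
E
```

```text
local -0.0079 -0.0003 z 0.1484 tilt est 9.1 F [ 2.2 -0.7  1.6] 16.0667
```

View pics/r1.png

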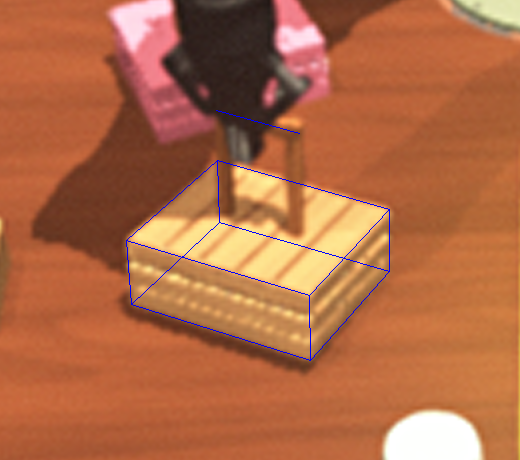

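Call:
drive_tool(
  increments=[
    [-1,0.2,-0.03,0,0],
    [-1,0.2,-0.03,0,0],
    [-1,0.2,-0.03,0,0],
    [-1,0.2,-0.02,0,0],
    [-1,0.2,0,0,0],
    [-1,0.2,0.01,0,0],
    [-1,0.2,0.01,0,0],
    [-1,0.2,0.02,0,0],
    [-1,0.2,0.03,0,0],
    [-1,0.2,0.04,0,0],
    [-1,0.2,0.05,0,0],
    [-1,0.15,0.05,0,0],
  ],
)

```text
clock: 17.12
tool_pos: [0.4067, -0.2396, 0.1438]
orientation: [-0.159, 0.158, 0.689, -0.689]
ft_force: [0.8, -0.2, 0.7]
grip_width: 0.0
```

```bash
python3 - <<'E'
from h import *
tool_local(CR); p=imaging.read_camera('scene'); tilt_overlay(p,CR,40,'r2.png')
E
```

```text
local -0.1024 -0.0001 z 0.1438 tilt est 39.7 F [ 0.8 -0.2  0.7] 17.1167
```

View pics/r2.png

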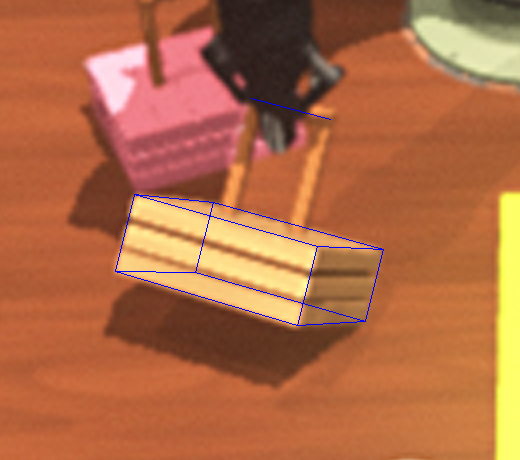

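Call:
drive_tool(
  increments=[
    [-1,0.2,0.06,0,0],
    [-1,0.2,0.08,0,0],
    [-1,0.2,0.08,0,0],
    [-1,0.2,0.09,0,0],
    [-1,0.15,0.09,0,0],
    [-1,0.1,0.06,0,0],
    [-1,0.05,0.03,0,0],
  ],
)

```text
clock: 17.75
tool_pos: [0.3674, -0.2204, 0.1241]
orientation: [-0.159, 0.158, 0.689, -0.689]
ft_force: [0.7, 0.2, 0.2]
grip_width: 0.0002
```

```bash
python3 - <<'E'
from h import *
tool_local(CR); p=imaging.read_camera('scene'); tilt_overlay(p,CR,55,'r3.png')
E
```

```text
local -0.1461 0.0 z 0.1241 tilt est 55.1 F [0.7 0.2 0.2] 17.75
```

View pics/r3.png

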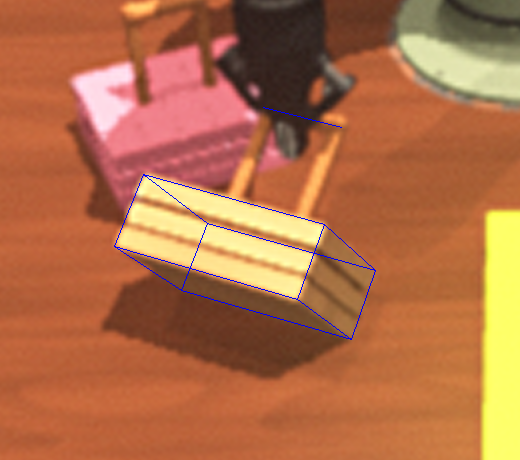

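Call:
drive_tool(
  increments=[
    [-1,0.15,0.1,0,0],
    [-1,0.15,0.11,0,0],
    [-1,0.14,0.11,0,0],
    [-1,0.1,0.08,0,0],
    [-1,0.06,0.05,0,0],
    [-1,0.01,0.01,0,0],
  ],
)

```text
clock: 18.3
tool_pos: [0.3456, -0.2098, 0.1057]
orientation: [-0.159, 0.158, 0.689, -0.689]
ft_force: [0.4, 0.1, -0.0]
grip_width: -0.0001
```

```bash
python3 - <<'E'
from h import *
tool_local(CR); p=imaging.read_camera('scene'); tilt_overlay(p,CR,65,'r4.png')
E
```

```text
local -0.1704 0.0001 z 0.1057 tilt est 64.8 F [ 0.4  0.1 -0. ] 18.3
```

View pics/r4.png

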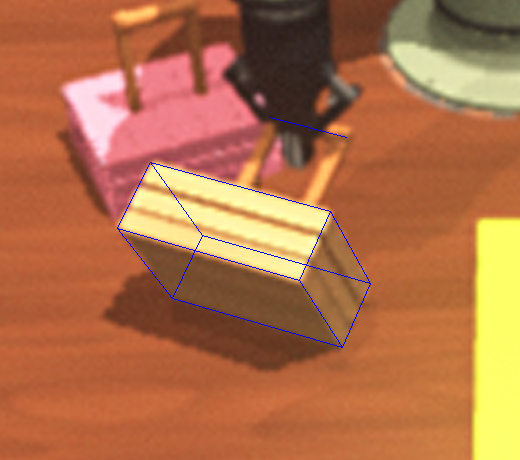

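Call:
drive_tool(
  increments=[
    [-1,0,0,0,0],
    [-1,0,0,0,0],
    [-1,0,0,0,0],
    [-1,0,0,0,0],
    [-1,0,0,0,0],
    [-1,0,0,0,0],
    [-1,0,0,0,0],
    [-1,0,0,0,0],
    [-1,0,0,0,0],
  ],
)

```text
clock: 19.1
tool_pos: [0.3462, -0.2101, 0.1061]
orientation: [-0.159, 0.159, 0.689, -0.689]
ft_force: [1.0, -0.4, -0.7]
grip_width: -0.0002
```

Call:
drive_tool(
  increments=[
    [-1,-0.06,-0.05,0,0],
    [-1,-0.12,-0.1,0,0],
    [-1,-0.15,-0.11,0,0],
    [-1,-0.15,-0.1,0,0],
    [-1,-0.18,-0.1,0,0],
    [-1,-0.2,-0.1,0,0],
    [-1,-0.2,-0.1,0,0],
    [-1,-0.2,-0.08,0,0],
    [-1,-0.2,-0.08,0,0],
    [-1,-0.2,-0.07,0,0],
    [-1,-0.2,-0.05,0,0],
  ],
)

```text
clock: 20.02
tool_pos: [0.4139, -0.243, 0.144]
orientation: [-0.159, 0.159, 0.689, -0.689]
ft_force: [1.3, -0.7, -0.9]
grip_width: 0.0002
```

Call:
drive_tool(
  increments=[
    [-1,-0.2,-0.04,0,0],
    [-1,-0.2,-0.04,0,0],
    [-1,-0.2,-0.03,0,0],
    [-1,-0.2,-0.02,0,0],
    [-1,-0.2,0,0,0],
    [-1,-0.2,0,0,0],
    [-1,-0.2,0.02,0,0],
    [-1,-0.2,0.03,0,0],
    [-1,-0.2,0.04,0,0],
    [-1,-0.15,0.04,0,0],
    [-1,-0.15,0.04,0,0],
  ],
)

```text
clock: 20.93
tool_pos: [0.4893, -0.2796, 0.1418]
orientation: [-0.159, 0.159, 0.689, -0.689]
ft_force: [1.6, -1.7, 2.6]
grip_width: -0.0004
```

```bash
python3 - <<'E'
from h import *
tool_local(CR); p=imaging.read_camera('scene'); tilt_overlay(p,CR,10,'r5.png')
E
```

```text
local -0.0107 -0.0003 z 0.1418 tilt est 10.0 F [ 1.6 -1.7  2.6] 20.9333
```

View pics/r5.png

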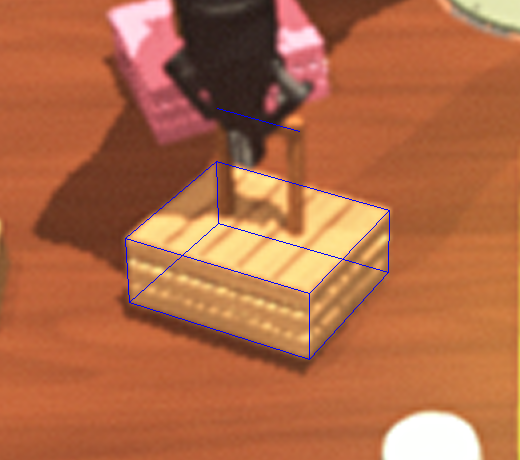

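Call:
drive_tool(
  increments=[
    [-1,-0.1,0.03,0,0],
    [-1,-0.08,0.03,0,0],
    [-1,-0.08,0.03,0,0],
    [-1,-0.08,0.03,0,0],
    [-1,-0.07,0.02,0,0],
    [-1,-0.07,0.02,0,0],
    [-1,-0.07,0,0,0],
    [-1,-0.07,0,0,0],
    [-1,-0.07,0,0,0],
    [-1,-0.07,0,0,0],
    [-1,-0.07,0,0,0],
    [-1,-0.07,0,0,0],
  ],
)

```text
clock: 21.98
tool_pos: [0.5211, -0.2951, 0.1357]
orientation: [-0.159, 0.158, 0.689, -0.689]
ft_force: [-0.5, 0.0, 0.6]
grip_width: 0.0
```

Call:
drive_tool(
  increments=[
    [-1,-0.1,0,0,0],
    [-1,-0.1,0,0,0],
    [-1,0,-0.6,0,0],
    [-1,0,-0.8,0,0],
    [-1,0,-0.8,0,0],
    [-1,0,-0.6,0,0],
  ],
)

```text
clock: 22.48
tool_pos: [0.5286, -0.2989, 0.2502]
orientation: [0.158, -0.159, -0.689, 0.689]
ft_force: [0.8, 0.1, 0.4]
grip_width: 0.0003
```

```bash
python3 - <<'E'
from h import *
s=st(); p=snap('scene','s3.png')
print(manip.observe()['joint_positions'])
pt=imaging.read_camera('top')
for n,q0 in (('L',CL),('R',CR)):
    for t in ('stamped_crate','plain_crate'):
        for d in models.cut_out(t,pt):
            m=d['mask']; si=sil(pt,q0)
            if (m*si).sum()/np.maximum(m,si).sum()>.6: print(n,t,fit([(pt,m)],q0))
E
```

```text
22.4833 [ 0.5286 -0.2989  0.2502] [ 0.1581 -0.1591 -0.6889  0.6892] [0.8 0.1 0.4] 0.0003
[ 0.23918615  0.48139201  0.25879944  1.63576558 -0.13861116  1.03576181
 -1.48367021]
L stamped_crate (array([ 0.58144187,  0.21841254, -0.32949061]), np.float64(0.053829643018526885))
R plain_crate (array([ 0.50470168, -0.27371692, -0.47283227]), np.float64(0.16229248046875))
```

View pics/s3.png

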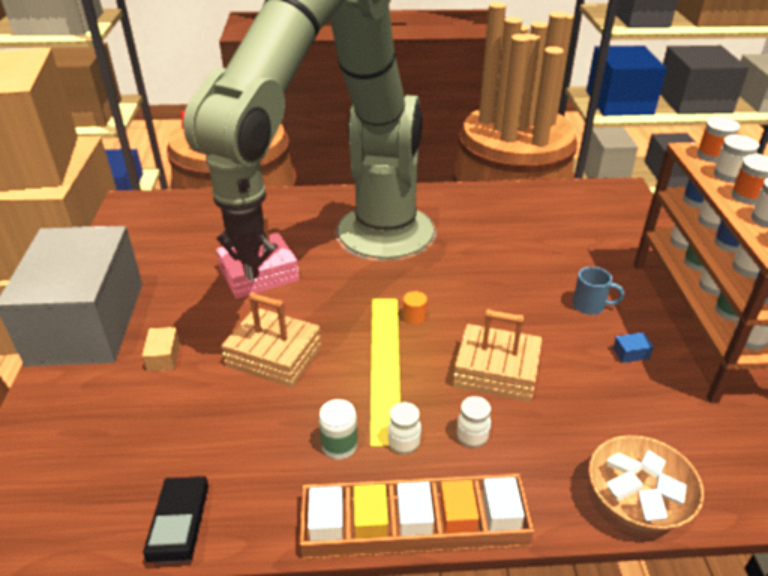

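Call:
drive_tool(
  increments=[
    [-1,0,0,0,-1],
    [-1,0,0,0,-1],
    [-1,0,0,0,-1],
    [-1,0,0,0,-1],
    [-1,0,0,0,-1],
    [-1,0,0,0,-1],
    [-1,0,0,0,-1],
    [-1,0,0,0,-1],
    [-1,0,0,0,-1],
    [-1,0,0,0,-1],
    [-1,0,0,0,-1],
    [-1,0,0,0,-1],
  ],
)

```text
clock: 23.78
tool_pos: [0.5279, -0.2983, 0.2464]
orientation: [0.208, -0.209, 0.676, -0.675]
ft_force: [0.4, -0.6, -0.5]
grip_width: 0.0001
```

Call:
drive_tool(
  increments=[
    [-1,0,0,0,-1],
    [-1,0,0,0,-1],
    [-1,0,0,0,-1],
    [-1,0,0,0,-1],
    [-1,0,0,0,-1],
    [-1,0,0,0,-1],
    [-1,0,0,0,-1],
    [-1,0,0,0,-0.4],
    [-1,0,0,0,0],
  ],
)

```text
clock: 24.53
tool_pos: [0.5278, -0.2984, 0.2465]
orientation: [0.411, -0.412, 0.576, -0.574]
ft_force: [0.8, -1.1, 0.5]
grip_width: 0.0002
```

```bash
python3 - <<'E'
from h import *
CL=np.array([.580,.217,-.327])
go(cp(CL,0,.145,.24)); print(manip.observe()['joint_positions'])
E
```

```text
24.5333 [ 0.5278 -0.2984  0.2465] [ 0.4114 -0.4118  0.5757 -0.5743] [ 0.8 -1.1  0.5] 0.0002
units xyz [-16.24   0.18  -2.92] toolx ang -108.8
[ 0.51861114  0.48008303 -0.14599575  1.62812151  0.07737528  1.0410211
  0.02133671]
```

Call:
drive_tool(
  increments=[
    [-1,-0.9,0,-0.25,0],
    [-1,-0.9,0,-0.25,0],
    [-1,-0.9,0,-0.25,0],
    [-1,-0.9,0,-0.25,0],
    [-1,-0.9,0,-0.25,0],
    [-1,-0.9,0,-0.25,0],
    [-1,-0.9,0,-0.25,0],
    [-1,-0.9,0,-0.25,0],
    [-1,-0.9,0,-0.25,0],
    [-1,-0.9,0,-0.25,0],
    [-1,-0.9,0,-0.25,0],
    [-1,-0.9,0,-0.15,0],
  ],
)

```text
clock: 25.53
tool_pos: [0.5577, 0.1498, 0.2471]
orientation: [0.41, -0.411, 0.576, -0.575]
ft_force: [0.3, 0.0, 0.8]
grip_width: 0.0005
```

Call:
drive_tool(
  increments=[
    [-1,-0.9,0,0,0],
    [-1,-0.9,0,0,0],
    [-1,-0.9,0,0,0],
    [-1,-0.9,0,0,0],
    [-1,-0.9,0,0,0],
    [-1,-0.9,0,0,0],
    [1,0,0,0,0],
    [1,0,0,0,0],
    [1,0,0,0,0],
    [1,0,0,0,0],
    [1,0,0,0,0],
  ],
)

```text
clock: 26.45
tool_pos: [0.6288, 0.3508, 0.2479]
orientation: [-0.411, 0.411, -0.576, 0.576]
ft_force: [-0.5, -0.2, -0.2]
grip_width: 0.0605
```

```bash
python3 - <<'E'
from h import *
CL=np.array([.580,.217,-.327])
go(cp(CL,0,.140,.012)); snap('wrist','w5.png'); s=st()
p=imaging.read_camera('top')
d=models.cut_out('line',p)[0]; m=d['mask'].astype(np.uint8); v,u=np.nonzero(m); w=plane(p,np.c_[u,v],0); f=np.polyfit(w[:,0],w[:,1],1); print('line y=',f,w[:,0].min(),w[:,0].max())
cv2.imwrite('pics/top5.png',cv2.resize(p['frame'][:,:,::-1],None,fx=1.5,fy=1.5))
E
```

```text
26.45 [0.6288 0.3508 0.2479] [-0.4105  0.4106 -0.5756  0.5759] [-0.5 -0.2 -0.2] 0.0605
units xyz [ 0.06  5.9  -0.08] toolx ang -109.0
26.5 [0.6288 0.351  0.248 ] [-0.4106  0.4106 -0.5756  0.5758] [-0.2 -0.8  0.7] 0.0676
line y= [-0.05415821 -0.00095385] 0.31036146086765876 0.7721529954371955
```

View pics/w5.png

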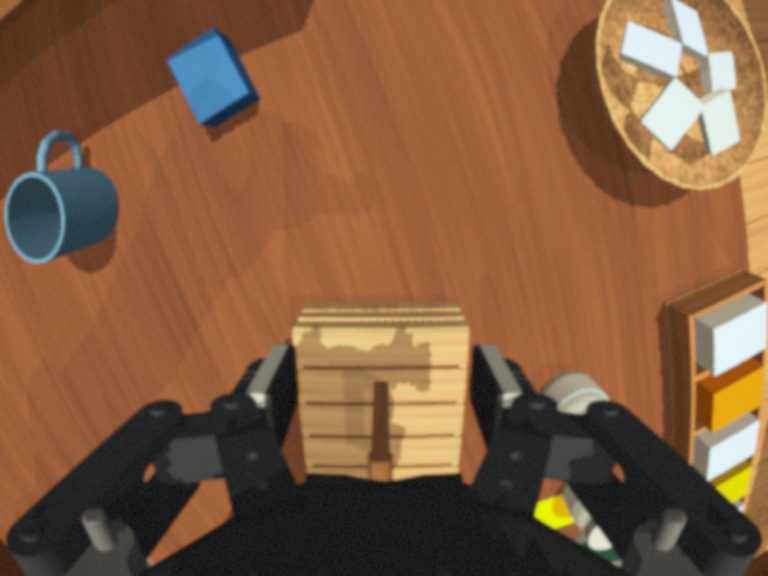

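View pics/top5.png

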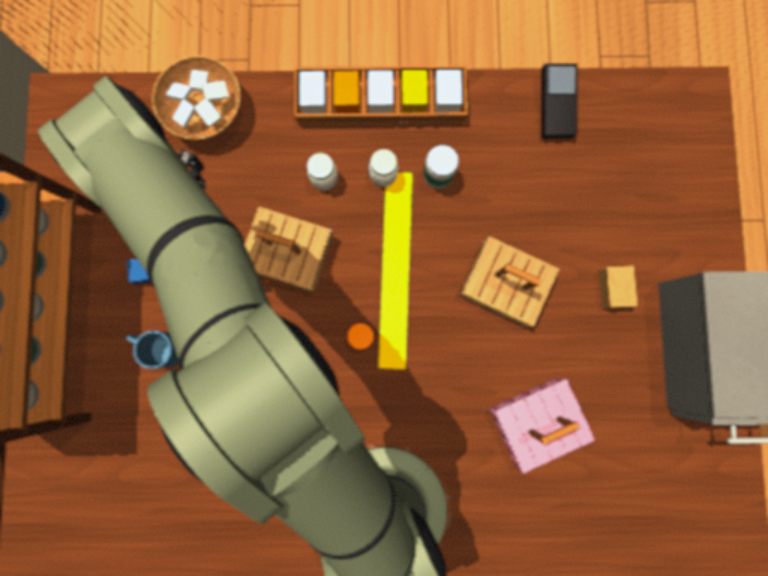

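Call:
drive_tool(
  increments=[
    [1,0,0.7,-0.08,0],
    [1,0,0.9,0,0],
    [1,0,0.9,0,0],
    [1,0,0.9,0,0],
    [1,0,0.9,0,0],
    [1,0,0.8,0,0],
    [1,0,0.5,0,0],
    [1,0,0.2,0,0],
    [1,0,0,0,0],
    [1,0,0,0,0],
  ],
)

```text
clock: 27.43
tool_pos: [0.6261, 0.3533, 0.0168]
orientation: [-0.411, 0.411, -0.575, 0.575]
ft_force: [0.4, 0.2, 0.2]
grip_width: 0.0854
```

```bash
python3 - <<'E'
from h import *
CL=np.array([.580,.217,-.327])
go(cp(CL,0,.096,.012)); go(cp(CL,0,.096-.259,.012)); snap('scene','s6.png')
E
```

```text
27.4333 [0.6261 0.3533 0.0168] [-0.4113  0.4106 -0.5754  0.5754] [0.4 0.2 0.2] 0.0854
units xyz [1.2  0.12 0.01] toolx ang -108.9
27.4333 [0.6261 0.3533 0.0168] [-0.4113  0.4106 -0.5754  0.5754] [0.4 0.2 0.2] 0.0854
units xyz [7.67 0.11 0.03] toolx ang -108.9
```

View pics/s6.png

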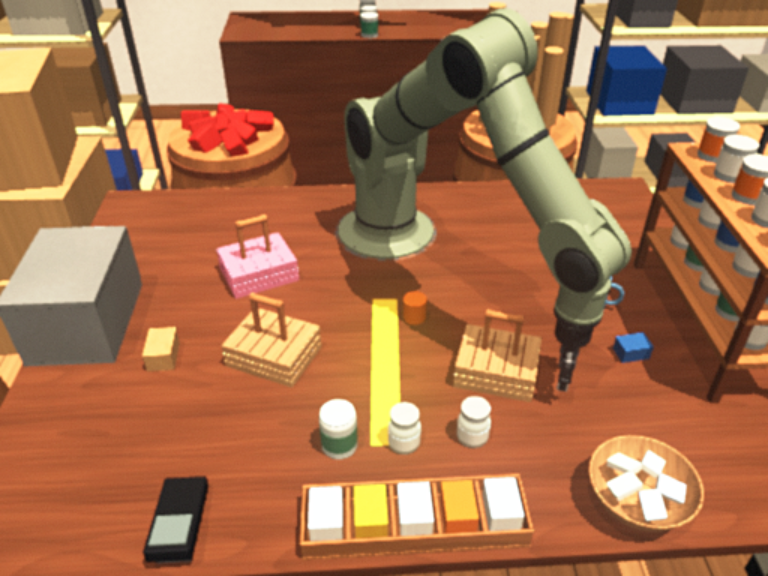

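Call:
drive_tool(
  increments=[
    [1,0.2,0.06,0,0],
    [1,0.3,0,0,0],
    [1,0.2,0,0,0],
    [1,0.15,0,0,0],
    [1,0.1,0,0,0],
    [1,0.1,0,0,0],
    [1,0.1,0,0,0],
    [1,0.1,0,0,0],
    [1,0.15,0,0,0],
    [1,0.2,0,0,0],
    [1,0.2,0,0,0],
    [1,0.2,0,0,0],
  ],
)

```text
clock: 28.48
tool_pos: [0.5995, 0.2769, 0.0135]
orientation: [0.411, -0.411, 0.575, -0.575]
ft_force: [0.8, 4.9, 2.5]
grip_width: 0.0852
```

```bash
cat >> h.py <<'E'
def topfit(q0,names=('stamped_crate','plain_crate')):
    p=imaging.read_camera('top'); best=None
    for t in names:
        for d in models.cut_out(t,p):
            m=d['mask']; si=sil(p,q0); i=(m*si).sum()/np.maximum(m,si).sum()
            if best is None or i>best[0]: best=(i,m)
    print('topfit',best[0],fit([(p,best[1])],q0)); return p
E
python3 - <<'E'
from h import *
CL=np.array([.580,.217,-.327])
go(cp(CL,0,.096-.259,.012)); topfit((.570,.195,-.327)); snap('scene','s7.png')
E
```

```text
28.4833 [0.5995 0.2769 0.0135] [ 0.4113 -0.4109  0.5754 -0.5753] [0.8 4.9 2.5] 0.0852
units xyz [5.65 0.03 0.04] toolx ang -108.9
topfit 0.44468817 (array([ 0.5783242 ,  0.17942576, -0.31172902]), np.float64(0.901097210828548))
```

View pics/s7.png

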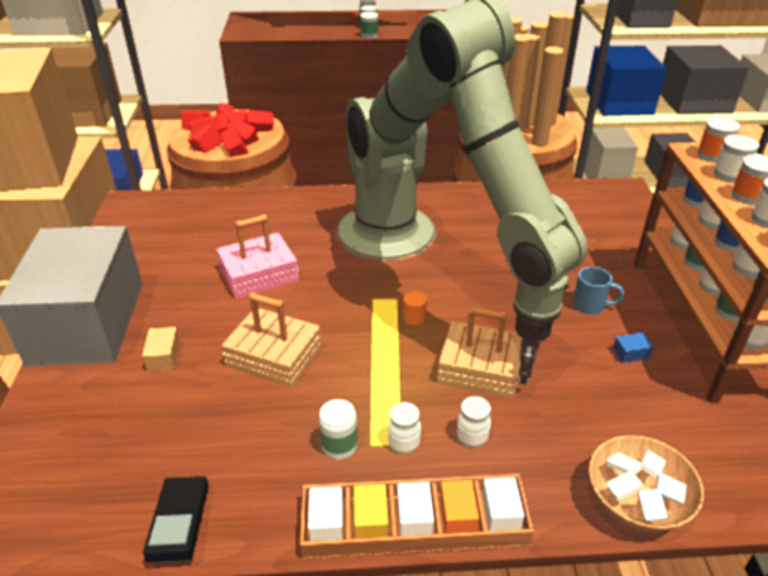

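Call:
drive_tool(
  increments=[
    [1,0.2,0,0,0],
    [1,0.2,0,0,0],
    [1,0.2,0,0,0],
    [1,0.2,0,0,0],
    [1,0.2,0,0,0],
    [1,0.2,0,0,0],
    [1,0.2,0,0,0],
    [1,0.2,0,0,0],
    [1,0.2,0,0,0],
    [1,0.2,0,0,0],
    [1,0.2,0,0,0],
    [1,0.2,0,0,0],
  ],
)

```text
clock: 29.68
tool_pos: [0.5682, 0.1858, 0.0133]
orientation: [0.411, -0.411, 0.575, -0.575]
ft_force: [0.8, 1.8, -1.6]
grip_width: 0.0849
```

```bash
python3 - <<'E'
from h import *
CL=np.array([.580,.217,-.327])
go(cp(CL,0,.096-.259,.012)); p=snap('scene','s8.png')
Q=np.array([.536,.087,-.327]); tilt_overlay(p,Q,0,'o8.png')
E
```

```text
29.6833 [0.5682 0.1858 0.0133] [ 0.411  -0.4111  0.5754 -0.5754] [ 0.8  1.8 -1.6] 0.0849
units xyz [3.24 0.03 0.04] toolx ang -108.9
```

View pics/o8.png

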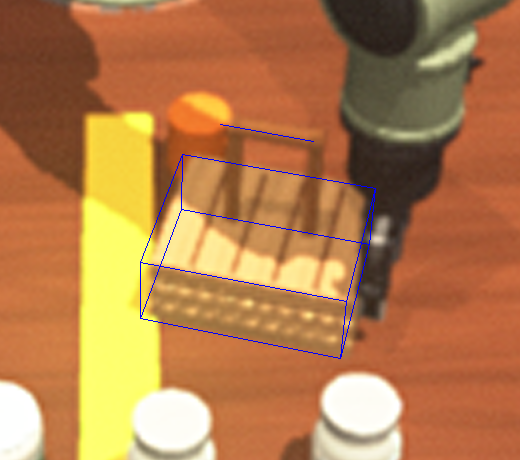

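Call:
drive_tool(
  increments=[
    [1,0.2,0,0,0],
    [1,0.2,0,0,0],
    [1,0.2,0,0,0],
    [1,0.2,0,0,0],
    [1,0.2,0,0,0],
    [1,0.2,0,0,0],
    [1,0.2,0,0,0],
    [1,0.2,0,0,0],
    [1,0.2,0,0,0],
    [1,0.2,0,0,0],
    [1,0.2,0,0,0],
    [1,0.2,0,0,0],
  ],
)

```text
clock: 30.73
tool_pos: [0.5371, 0.0951, 0.0133]
orientation: [0.411, -0.411, 0.575, -0.575]
ft_force: [0.9, 4.5, 3.1]
grip_width: 0.0854
```

Call:
drive_tool(
  increments=[
    [1,0.2,0,0,0],
    [1,0.15,0,0,0],
    [1,0.1,0,0,0],
    [1,0.05,0,0,0],
    [1,0,0,0,0],
  ],
)

```text
clock: 31.15
tool_pos: [0.5305, 0.076, 0.0132]
orientation: [-0.411, 0.411, -0.575, 0.576]
ft_force: [0.1, -1.0, 1.9]
grip_width: 0.0851
```

```bash
python3 - <<'E'
from h import *
CL=np.array([.580,.217,-.327])
go(cp(CL,0,.096-.259,.012)); p=imaging.read_camera('scene')
tilt_overlay(p,np.array([.503,-.01,-.327]),0,'o9.png')
q0=(.503,-.01,-.327)
for t in ('stamped_crate','plain_crate'):
  for d in models.cut_out(t,p):
    m=d['mask'];s=sil(p,q0); i=(m*s).sum()/np.maximum(m,s).sum()
    if i>.5: print(t,i,fit([(p,m)],q0))
E
```

```text
31.15 [0.5305 0.076  0.0132] [-0.4105  0.4112 -0.5755  0.5755] [ 0.1 -1.   1.9] 0.0851
units xyz [0.34 0.03 0.04] toolx ang -108.9
stamped_crate 0.774369 (array([ 0.49698845, -0.01839605, -0.3021739 ]), np.float64(0.18839413447782546))
```

View pics/o9.png

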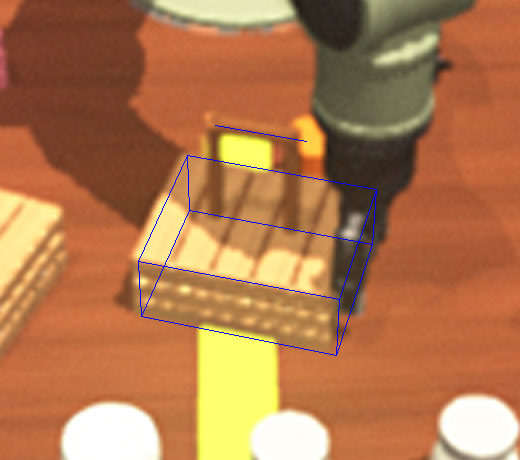

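Call:
drive_tool(
  increments=[
    [1,0.1,0,0,0],
    [1,0.1,0,0,0],
    [1,0.08,0,0,0],
    [1,0.04,0,0,0],
    [1,0,0,0,0],
    [1,0,0,0,0],
    [1,-0.2,0,0,0],
    [1,-0.5,0,0,0],
    [1,-0.6,0,0,0],
    [1,-0.6,0,0,0],
    [1,-0.3,-0.3,0,0],
    [1,0,-0.8,0,0],
  ],
)

```text
clock: 32.3
tool_pos: [0.5537, 0.1518, 0.0548]
orientation: [0.411, -0.413, 0.576, -0.573]
ft_force: [-0.5, 0.2, -0.7]
grip_width: 0.0856
```

Call:
drive_tool(
  increments=[
    [1,0,-0.9,0,0],
    [1,0,-0.9,0,0],
    [1,0,-0.9,0,0],
    [1,0,-0.9,0,0],
    [1,-0.8,-0.5,0,0],
    [1,-0.9,0,0,0],
    [1,-0.9,0,0,0],
    [1,-0.9,0,0,0],
    [1,-0.9,0,0,0],
    [1,0,0,0,0],
  ],
)

```text
clock: 33.13
tool_pos: [0.6113, 0.3227, 0.2206]
orientation: [0.413, -0.412, 0.575, -0.573]
ft_force: [1.7, 1.3, 0.9]
grip_width: 0.0856
```

```bash
python3 - <<'E'
from h import *
st(); p=snap('scene','s10.png'); pt=topfit((.496,-.028,-.327)); print('R:');topfit(CR)
cv2.imwrite('pics/top10.png',cv2.resize(pt['frame'][:,:,::-1],None,fx=1.5,fy=1.5))
E
```

```text
33.1333 [0.6113 0.3227 0.2206] [ 0.4133 -0.4124  0.5754 -0.5728] [1.7 1.3 0.9] 0.0856
topfit 0.9322803 (array([ 0.49537165, -0.02620119, -0.33721783]), np.float64(0.06841856060606061))
R:
topfit 0.92740136 (array([ 0.50038659, -0.28065801, -0.45338753]), np.float64(0.04611147469458988))
```

View pics/s10.png

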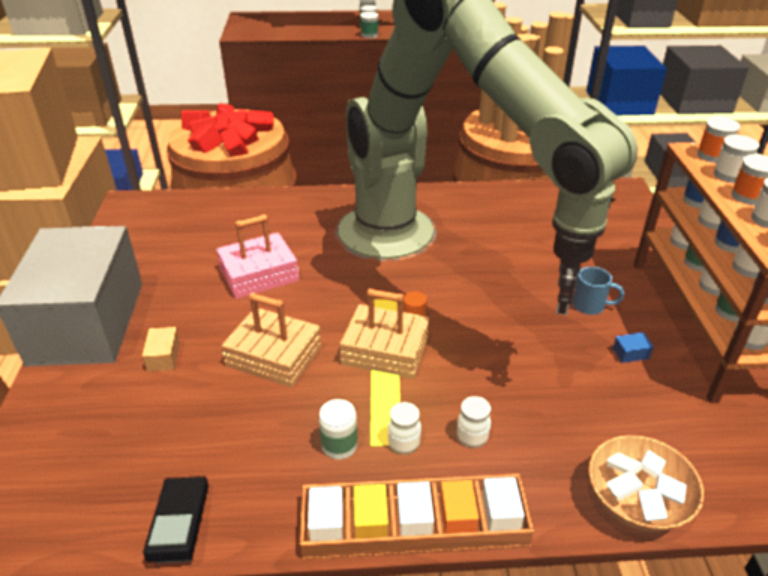

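View pics/top10.png

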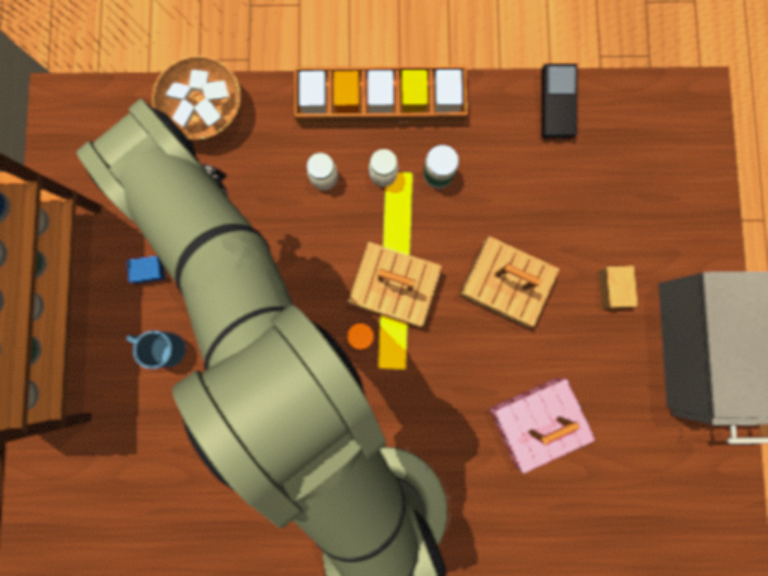

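Call:
drive_tool(
  increments=[
    [1,0,0,0,0],
    [1,0,0,0,0],
    [1,0,0,0,0],
    [1,0,0,0,0],
    [1,0,0,0,0],
    [1,0,0,0,0],
  ],
)

```text
clock: 33.98
tool_pos: [0.6123, 0.3145, 0.2213]
orientation: [0.411, -0.411, 0.575, -0.575]
ft_force: [-0.3, -0.1, 0.2]
grip_width: 0.0855
```

```bash
python3 - <<'E'
from h import *
st(); print(manip.finish_job())
E
```

```text
33.9833 [0.6123 0.3145 0.2213] [ 0.411  -0.411   0.5754 -0.5754] [-0.3 -0.1  0.2] 0.0855
the job is handed in; nothing more can be done
None
```

The job is done and handed in at 34 s of the 69 s allowed. I tipped the left crate and then the right to about 65 degrees, held each for about 0.8 s, and eased it back down flat. The red stamp was under the left crate. The right crate's underside, viewed tipped at 65 degrees, showed no stamp. I then pushed the left crate upright with open fingers, low on its side, onto the dispatch line and moved the arm clear.

- **Stamped crate:** the last top view puts its middle at (0.495, -0.026). The tape's centre line there is at y of about -0.028, so it is about 2 mm off, and the crate stands upright.
- **Plain crate:** its last fit is (0.500, -0.281), the same as at the start within measurement error. A fit taken midway was about 1 cm off, but the arm partly hid the crate in that picture.
- **Everything else:** nothing else looks moved in the last pictures. Those are comparisons by eye, not measurements. The wrist force stayed around 5 N or less in the readings at the end of each move.

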